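# Send the meal tray in under the sealer's head

## Task

Send the loaded tray in to be sealed: with the fingertips press the tray sealer's spring release bar down and, while it is held down, push the drawer (its black front edge) in under the sealing head until it stops; then come away, so that the bar springs up again and the drawer is locked in. Only press and push: do not slam the drawer (a slow hand's pace will do), and do not touch the tray or shift, tip or lift the jars or the tongs.

Things in the scene. Friction and masses are not known exactly. Their poses are not given: they have to be found in the camera images.
- sealer: Bench tray sealer of stainless steel, fixed. Origin: on the table, under the middle of the release bar's width, below the push face of the drawer when fully out. z up, y = the way the drawer goes in (level, towards the head), x = across, from the bar to the tray. Base: x 50 to 276 mm, y -30 to 455 mm, up to 94 mm high; the bar's spring housing: x -16 to 16 mm, y -52 to 135 mm, 50 mm high.
- head_edge (a point): Middle of the lower edge (152 mm above the table) of the sealing head's housing, on the side towards the drawer's push face. Head: sealer x 35 to 320 mm, y 258 to 455 mm, 122 to 250 mm above the table, with raised lever and film roll over it up to 335 mm. With the drawer fully in, 108 mm stay free between push face and head.
- release_bar (a joint): How far the bar is pressed, m: 0 up (as at the start), 0.020 hard stop. Level steel strip along the drawer's near side, 40 mm wide, sealer y -60 to 165 mm, top 94 mm above the table when up; goes straight down on springs (3 N to start, 10 N at the stop) wherever pressed. Press to about 0.0175: below 0.015 its pin blocks the drawer. Springs up by itself if nothing holds it.
- pin_top (a point): Top of the 10 mm upright stop pin fixed to the bar's far end; moves with the bar. Up, it stands 90 mm above the table before the drawer's keeper strip (underside at 75 mm) and blocks it. Once the drawer has gone 15 mm in, the strip rides over the pin and keeps the bar down (about 0.015). With the drawer fully in, the pin rises behind the strip if nothing presses the bar.
- bar_press (a point): Place to press: middle of the top of the bar's free end (black rubber tread, sealer x -16 to 16 mm, y -56 to -4 mm), 30 mm before the push face as the drawer stands out; moves with the bar. The rest of the bar lies under the drawer's hood, 5 mm below it, and comes free as the drawer goes in. A fingertip can stay on the bar and push the face with its side.
- drawer (a joint): How far the drawer has gone in, m: 0 = fully out (as at the start), 0.150 = fully in, at its end stop. It slides with about 3 N of friction (plus 2 N while it rides on the pin) and stays where it is left.
- push_face (a point): Point on the drawer's push face, above the middle of the bar's width, half-way up. The face is the upright black edge of the steel hood on the drawer's outer end, 294 mm wide (sealer x -24 to 270 mm), 99 to 128 mm above the table; it looks along -y of the sealer and is pushed along +y by 150 mm. Hood: 85 mm long in y, top at 128 mm. Axes as the sealer's.
- tray: Black meal tray with six bread rolls, flange 187 x 137 mm, hanging loose by its flange in the drawer's opening. Origin: centre of the flange's underside, 83 mm above the table. It rides along and is not to be touched.
- jar_1: Insulated steel food jar with red lid, 70 mm wide, 120 mm high, standing on the table near the free end of the bar. Origin: centre of its underside. To be left alone.
- jar_2: Second jar, the same. To be left alone.
- tongs: Steel serving tongs, 240 mm long, 16 mm high, lying on the table past the drawer's outer end. Origin: on the table, near the middle of their length. To be left alone.

How it is judged:
By the outcome, as a careful person would: the job done as asked, in the order asked, and still so for the second after the job is handed in, with the robot touching nothing.
It also fails if it takes over 35 s, if anything falls off the work surface, if the arm or the gripper's body presses on something with over 40 N, if the wrist force passes 120 N, or if a joint passes its speed limit or range.

## Robot

A 6-joint arm with a two-finger parallel gripper is mounted at the origin on the work surface. World frame = base frame: x ahead of the robot, y to its left, z up, the work surface at z = 0. Lengths are in mm, angles in rad, forces in N, time in s.
With the tool pointing down it reaches from about 350 to 975 mm from the base axis. Payload 7.1 kg.
Tool frame: the origin (TCP) lies between the finger pads; the fingertips stand 8 mm ahead of it and the grasp point (between the pads) lies 11 mm behind it; x points along the fingers, y is the direction in which the jaws open and shut, and the axes are right-handed (so a half turn about x gives the same grasp; the last joint's range is limited). The gripper opens to 88 mm and grips with 3 to 60 N. Pads are 20 mm wide; open, the fingers measure 115 mm over their backs; the gripper's body (75 mm by 178 mm) begins 61 mm behind the grasp point.
Start: joints at [1.094, 0.423, 1.63, -0, 1.089, -0.019], TCP at [276.202, 560.64, 230.675] pointing down, gripper open.
Joint ranges: [-3, 3], [-0.9, 2.11], [0.09, 2.58], [-1.31, 4.45], [0.11, 2.69], [-2.54, 2.54]. Speed limits (rad/s): [2.39, 2.39, 3.01, 3.14, 3.14, 3.14].

## Interface

Orientations are given as a rotation vector (axis times angle).
In Python, from workcell import ctrl gives the robot as it stands.
- The arm moves only by the tool apply_moves, never from a script. Its argument "increments" is a list of rows, each an object with "gripper": the opening in per cent of the stroke, from 0 (shut) to 100 (fully open); "delta_pos": the shift along the tool's x, y, z in cm, a list of three; "dr": the turn, a rotation vector about the tool's x, y, z in rad, a list of three. In form: [{"gripper": gripper, "delta_pos": [dx, dy, dz], "dr": [ax, ay, az]}, ...]. A call has exactly 5 rows; each row shifts and turns the commanded pose from where the row before left it, along the tool's axes as they then stand; what a row does not reach is not made up. A row lasts 1/12 s, in which the tool goes at most 41.7 mm and 7.16 degrees, less where a joint would pass 70% of its speed; a pose out of reach is approached as far as the arm can. A call with a gripper value outside its range is refused whole. The fingers move at their own pace and stop on an object; the grip force is fixed at half the most. Time passes only in rows, so rows that do not move let the fingers close, or fill a call up. It gives the time, the measured TCP pose, the force and the opening at its end, in the units of the state.
- ctrl.get_obs(): the state, without advancing time (a new reading comes with each control period).
- ctrl.get_image(name): name is "scene" or "top"; returns a dict with "img" (420x560x3 uint8, red, green, blue), "range_z" (420x560 float32, mm along the optical axis (not along the pixel's ray), 0 where there is no reading), "mtx" (3x3 intrinsics, pixels), "rvec" (rotation vector, rad) and "tvec" (3), from world to camera coordinates, as OpenCV has them. Camera axes: x right, y down, z forward; pixel columns grow to the right and rows downward; lengths in mm; the calibration is good to about 2 mm. A picture is of the moment at which its call begins.
- ctrl.close_job(): hands the job in, once; it reports no verdict.
The state is a dict: "t": time; "qpos": joint angles; "qvel": joint speeds; "joint_torque": joint torques, N m; "ee_pos": TCP position; "orientation": TCP orientation; "ft_force": force on the tool from outside, world axes, zero at the start; "moment": the same for the moment, N m; "width": finger opening in mm.
Only numpy, scipy, OpenCV 4.12 (cv2) and the standard library are available. Lean on these libraries where they do the work, as an engineer would, in place of code of your own. Each camera call takes 0.05 s, during which the arm holds its last target. There are 200 camera calls.

## Working session

There is one attempt and no reset: what is moved stays moved. The work goes in short steps, Python scripts to look and compute and a tool call to move; the robot and the scene stay as the last step left them, time stands still between calls to the robot, and variables do not carry over. Pictures are saved under pics/ and viewed, about 8 in all and at most 12, crops included, and the job is handed in when it is done.

Besides the shell and the picture viewer there is one more tool, called after ">>>" as name(argument=value, ...) on one line, values as JSON. apply_moves: Moves the arm, as the interface text tells. Its arguments: {"type":"object","properties":{"increments":{"type":"array","items":{"type":"object","properties":{"gripper":{"type":"number"},"delta_pos":{"type":"array","items":{"type":"number"}},"dr":{"type":"array","items":{"type":"number"}}}}}},"required":["increments"]}

```bash
mkdir -p pics; cat > h.py <<'E'
import numpy as np, cv2
from workcell import ctrl
def cam(n):
    d=ctrl.get_image(n); d["R"]=cv2.Rodrigues(np.array(d["rvec"],float))[0]; d["t"]=np.array(d["tvec"],float).ravel(); return d
def cloud(d):
    K=np.array(d["mtx"]); z=d["range_z"].astype(float); v,u=np.mgrid[:z.shape[0],:z.shape[1]]
    p=np.stack([(u-K[0,2])/K[0,0]*z,(v-K[1,2])/K[1,1]*z,z],-1)
    w=(p-d["t"])@d["R"]; w[z==0]=np.nan; return w
def save(d,n): cv2.imwrite(n,d["img"][...,::-1])
E
python3 - <<'E'
from h import *
a=cam("scene");b=cam("top")
for n,d in(("scene",a),("top",b)):
    np.savez(n+"0.npz",**d); save(d,f"pics/{n}0.png"); print(n,-d["R"].T@d["t"])
o=ctrl.get_obs(); print({k:np.round(v,3) for k,v in o.items()})
E
```

```text
scene [1087.7816615  -234.21956937  857.78910673]
top [ 383.15261758  -83.88934916 1134.5143325 ]
{'t': np.float64(0.1), 'qpos': array([ 1.094,  0.424,  1.631,  0.   ,  1.089, -0.019]), 'qvel': array([ 0.   , -0.001, -0.002,  0.001, -0.001, -0.001]), 'joint_torque': array([-0.0000e+00, -5.4561e+01, -2.7432e+01,  6.5000e-02,  1.9000e-02,
       -0.0000e+00]), 'ee_pos': array([275.972, 560.24 , 229.989]), 'orientation': array([ 0.358,  1.541, -0.36 ]), 'ft_force': array([ 0.641, -0.461, -1.009]), 'moment': array([ 0.006,  0.002, -0.02 ]), 'width': np.float64(87.897)}
```

View pics/scene0.png

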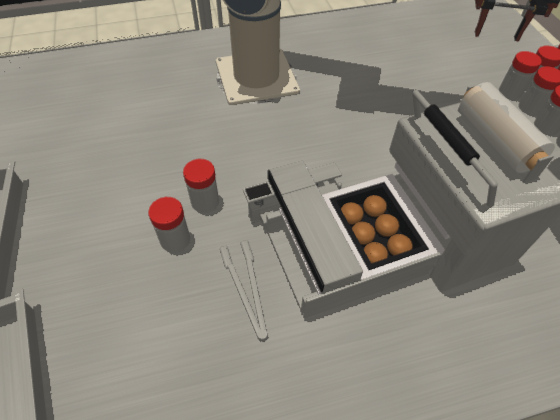

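View pics/top0.png

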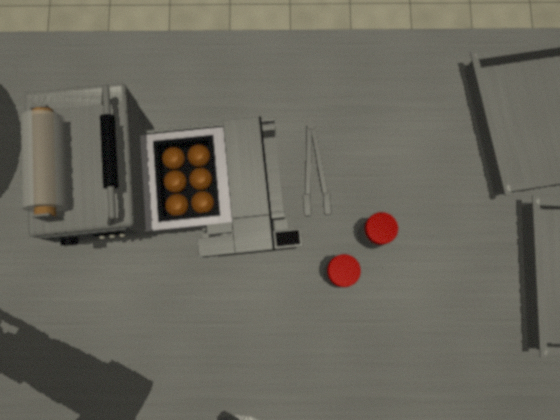

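The scene view shows the black tread at (259,191) and the push face's black edge running (270,172)-(322,285). The jars are at (200,175) and (167,213), and the tongs at (245,290). In the top view the tread is at (288,238), with jars at (344,270) and (381,228). The head is on the left, so the drawer goes roughly along world +y.

```bash
python3 - <<'E'
from h import *
T={n:dict(np.load(n+"0.npz")) for n in("scene","top")}
for n,d in T.items():
    w=cloud(d); im=d["img"].astype(int); g=im.max(2)
    # tread
    m=((g<45)&(w[...,2]>85)&(w[...,2]<105)).astype(np.uint8)
    nn,l,s,c=cv2.connectedComponentsWithStats(m)
    for i in range(1,nn):
        if s[i,4]>40:
            p=w[l==i]; print(n,"dark",c[i].round(),s[i,4],np.median(p,0).round(1),cv2.minAreaRect(p[:,:2].astype(np.float32)))
    m=((g<50)&(w[...,2]>97)&(w[...,2]<131)).astype(np.uint8)
    nn,l,s,c=cv2.connectedComponentsWithStats(m)
    for i in range(1,nn):
        if s[i,4]>60:
            p=w[l==i]; print(n,"face?",c[i].round(),s[i,4],p.min(0).round(1),p.max(0).round(1)); 
            if n=="scene": print(cv2.fitLine(p[:,:2].astype(np.float32),cv2.DIST_HUBER,0,.01,.01).ravel())
    m=((im[...,0]>120)&(im[...,1]<50)&(w[...,2]>112)&(w[...,2]<128)).astype(np.uint8)
    nn,l,s,c=cv2.connectedComponentsWithStats(m)
    for i in range(1,nn):
        if s[i,4]>60:
            p=w[l==i]; print(n,"jar",c[i].round(),cv2.minEnclosingCircle(p[:,:2].astype(np.float32)),np.median(p[:,2]))
    # hood top
    m=(abs(w[...,2]-128)<4)&(g>60)
    nn,l,s,c=cv2.connectedComponentsWithStats(m.astype(np.uint8))
    i=1+np.argmax(s[1:,4]);p=w[l==i]; print(n,"hood",s[i,4],np.median(p[:,2]),cv2.minAreaRect(p[:,:2].astype(np.float32)),cv2.boxPoints(cv2.minAreaRect(p[:,:2].astype(np.float32))).round(1).tolist())
E
```

```text
scene dark [379. 228.] 939 [669.8 111.   86.8] ((647.9139404296875, 108.25225830078125), (185.77505493164062, 135.52439880371094), 5.586440086364746)
scene dark [258. 191.] 215 [ 508.9 -115.6   95. ] ((508.68804931640625, -115.66522979736328), (28.90222930908203, 48.565185546875), 4.031484127044678)
scene face? [296. 232.] 628 [487.6 -88.1 100.5] [774.2 -54.9 130.8]
[ 9.9506134e-01  9.9261805e-02  6.3226123e+02 -7.3230743e+01]
scene jar [550.  53.] ((255.53759765625, 792.8291015625), 34.016143798828125) 119.63954516799157
scene jar [529.  59.] ((263.99578857421875, 722.613525390625), 39.86848831176758) 119.60369634006511
scene jar [549.  74.] ((336.53350830078125, 732.9584350585938), 36.51963806152344) 119.86488903914154
scene jar [198. 171.] ((438.42608642578125, -233.19056701660156), 33.030609130859375) 120.52498348518398
scene jar [165. 210.] ((528.84814453125, -315.7970275878906), 33.14347839355469) 120.52327045167773
scene hood 4794 128.65696446033712 ((622.9129638671875, -30.301849365234375), (295.0762023925781, 84.60470581054688), 6.519217014312744) [[471.5, -5.0], [481.100006
[... 735 characters left out ...]
 101.00452423095703), (7.2894606590271, 39.71776580810547), 5.0213189125061035)
top dark [287. 238.] 253 [ 507.4 -111.9   94. ] ((508.0393981933594, -112.48270416259766), (25.86984634399414, 46.55762481689453), 5.441100120544434)
top jar [382. 228.] ((524.8020629882812, -311.9149475097656), 33.506473541259766) 119.4730005206
top jar [344. 270.] ((435.4577331542969, -229.2644500732422), 33.028316497802734) 119.5462711837906
top hood 5009 127.92721643588341 ((622.6417236328125, -28.60320281982422), (294.4801940917969, 84.97968292236328), 5.5598464012146) [[472.0, -0.6000000238418579], [480.20001220703125, -85.19999694824219], [773.2999877929688, -56.599998474121094], [765.0999755859375, 28.0]]
```

```bash
cat >> h.py <<'E'
from scipy.spatial.transform import Rotation as Ro
PSI=0.0995; O=np.array([505.2,-84.1,0]); RS=Ro.from_euler("z",PSI).as_matrix()
def st():
    o=ctrl.get_obs(); R=Ro.from_rotvec(o["orientation"]).as_matrix(); p=np.array(o["ee_pos"])
    print("t",round(float(o["t"]),2),"tip sealer",(RS.T@(p+8*R[:,0]-O)).round(1),"F sealer",(RS.T@o["ft_force"]).round(1),"w",round(float(o["width"]),1))
    return o,R,p
def go(w): # tool-frame shift (cm) to world TCP w
    o,R,p=st(); print("shift cm",(R.T@(np.array(w)-p)/10).round(2))
E
python3 - <<'E'
from h import *
o,R,p=st(); print(R.round(3)); print("in sealer",(RS.T@R).round(3))
print((R.T@(np.array([360,50,260])-p)/10).round(2),(R.T@(np.array([511,-119,200])-np.array([360,50,260]))/10).round(2))
E
```

```text
t 0.1 tip sealer [-164.1  663.9  222. ] F sealer [ 0.6 -0.5 -1. ] w 87.9
[[-0.001  0.442  0.897]
 [-0.001  0.897 -0.442]
 [-1.    -0.001 -0.   ]]
in sealer [[-0.001  0.529  0.849]
 [-0.001  0.849 -0.529]
 [-1.    -0.001 -0.   ]]
[ -2.94 -42.06  30.09] [ 6.01 -8.48 21.01]
```

>>> apply_moves(increments=[{"gripper":0,"delta_pos":[-0.2,-2.8,2.0],"dr":[0,0,0]},{"gripper":0,"delta_pos":[-0.2,-2.8,2.0],"dr":[0,0,0]},{"gripper":0,"delta_pos":[-0.2,-2.8,2.0],"dr":[0,0,0]},{"gripper":0,"delta_pos":[-0.2,-2.8,2.0],"dr":[0,0,0]},{"gripper":0,"delta_pos":[-0.2,-2.8,2.0],"dr":[0,0,0]}])

```text
t: 0.52
ee_pos: [303.8, 389.1, 240.3]
orientation: [0.358, 1.541, -0.359]
ft_force: [0.5, -0.7, 0.6]
width: 57.9
```

>>> apply_moves(increments=[{"gripper":0,"delta_pos":[-0.2,-2.8,2.0],"dr":[0,0,0]},{"gripper":0,"delta_pos":[-0.2,-2.8,2.0],"dr":[0,0,0]},{"gripper":0,"delta_pos":[-0.2,-2.8,2.0],"dr":[0,0,0]},{"gripper":0,"delta_pos":[-0.2,-2.8,2.0],"dr":[0,0,0]},{"gripper":0,"delta_pos":[-0.2,-2.8,2.0],"dr":[0,0,0]}])

```text
t: 0.93
ee_pos: [331.5, 219.4, 250.6]
orientation: [0.358, 1.541, -0.359]
ft_force: [0.8, 0.5, -0.2]
width: 25.1
```

>>> apply_moves(increments=[{"gripper":0,"delta_pos":[-0.2,-2.8,2.0],"dr":[0,0,0]},{"gripper":0,"delta_pos":[-0.2,-2.8,2.0],"dr":[0,0,0]},{"gripper":0,"delta_pos":[-0.2,-2.8,2.0],"dr":[0,0,0]},{"gripper":0,"delta_pos":[-0.2,-2.8,2.0],"dr":[0,0,0]},{"gripper":0,"delta_pos":[-0.2,-2.8,2.0],"dr":[0,0,0]}])

```text
t: 1.35
ee_pos: [359.4, 49.7, 260.8]
orientation: [0.359, 1.541, -0.359]
ft_force: [0.8, 0.2, -0.2]
width: 0.3
```

>>> apply_moves(increments=[{"gripper":0,"delta_pos":[0,0,0],"dr":[0.1,0,0]},{"gripper":0,"delta_pos":[0,0,0],"dr":[0.1,0,0]},{"gripper":0,"delta_pos":[0,0,0],"dr":[0.1,0,0]},{"gripper":0,"delta_pos":[0,0,0],"dr":[0.1,0,0]},{"gripper":0,"delta_pos":[0,0,0],"dr":[0.1,0,0]}])

```text
t: 1.77
ee_pos: [359.4, 51.0, 260.5]
orientation: [0.751, 1.437, -0.751]
ft_force: [0.6, 0.6, -0.9]
width: 0.7
```

>>> apply_moves(increments=[{"gripper":0,"delta_pos":[0,0,0],"dr":[0.1,0,0]},{"gripper":0,"delta_pos":[0,0,0],"dr":[0.1,0,0]},{"gripper":0,"delta_pos":[0,0,0],"dr":[0.1,0,0]},{"gripper":0,"delta_pos":[0,0,0],"dr":[0.1,0,0]},{"gripper":0,"delta_pos":[0,0,0],"dr":[0.1,0,0]}])

```text
t: 2.18
ee_pos: [359.4, 51.3, 260.5]
orientation: [1.129, 1.259, -1.13]
ft_force: [-0.5, 1.0, 0.3]
width: 0.9
```

```bash
python3 - <<'E'
from h import *
o,R,p=st(); print(p, (RS.T@R).round(3), np.round(o["qpos"],2))
for z in (130,): go(O+RS@np.array([0,-34,z+8.]))
E
```

```text
t 2.18 tip sealer [-131.6  149.2  252.5] F sealer [-0.4  1.   0.3] w 0.9
[359.3979342   51.26218282 260.46909715] [[-0.001  1.     0.009]
 [-0.     0.009 -1.   ]
 [-1.    -0.001  0.   ]] [ 0.11 -0.03  2.13 -0.    1.04  0.  ]
t 2.18 tip sealer [-131.6  149.2  252.5] F sealer [-0.4  1.   0.3] w 0.9
shift cm [12.24 13.01 18.43]
```

>>> apply_moves(increments=[{"gripper":0,"delta_pos":[0,1.3,1.84],"dr":[0,0,0]},{"gripper":0,"delta_pos":[0,1.3,1.84],"dr":[0,0,0]},{"gripper":0,"delta_pos":[0,1.3,1.84],"dr":[0,0,0]},{"gripper":0,"delta_pos":[0,1.3,1.84],"dr":[0,0,0]},{"gripper":0,"delta_pos":[0,1.3,1.84],"dr":[0,0,0]}])

```text
t: 2.6
ee_pos: [435.0, -33.7, 260.5]
orientation: [1.125, 1.261, -1.126]
ft_force: [-0.2, 0.6, 0.2]
width: 0.6
```

>>> apply_moves(increments=[{"gripper":0,"delta_pos":[0,1.3,1.84],"dr":[0,0,0]},{"gripper":0,"delta_pos":[0,1.3,1.84],"dr":[0,0,0]},{"gripper":0,"delta_pos":[0,1.3,1.84],"dr":[0,0,0]},{"gripper":0,"delta_pos":[0,1.3,1.84],"dr":[0,0,0]},{"gripper":0,"delta_pos":[0,1.3,1.84],"dr":[0,0,0]}])

```text
t: 3.02
ee_pos: [510.0, -117.8, 260.3]
orientation: [1.126, 1.261, -1.126]
ft_force: [0.3, -0.2, -0.0]
width: 0.7
```

>>> apply_moves(increments=[{"gripper":0,"delta_pos":[2.2,0,0],"dr":[0,0,0]},{"gripper":0,"delta_pos":[2.2,0,0],"dr":[0,0,0]},{"gripper":0,"delta_pos":[2.2,0,0],"dr":[0,0,0]},{"gripper":0,"delta_pos":[2.2,0,0],"dr":[0,0,0]},{"gripper":0,"delta_pos":[2.2,0,0],"dr":[0,0,0]}])

```text
t: 3.43
ee_pos: [509.3, -116.9, 149.5]
orientation: [1.126, 1.261, -1.126]
ft_force: [0.8, 0.2, 0.6]
width: 0.7
```

```bash
python3 - <<'E'
from h import *
a=cam("scene"); cv2.imwrite("pics/s1.png",cv2.resize(a["img"][100:300,140:420,::-1],None,fx=2.8,fy=2.8,interpolation=cv2.INTER_CUBIC)); st()
E
```

```text
t 3.48 tip sealer [ -1.6 -32.1 137.7] F sealer [-1.4  0.4 -1.9] w 0.8
```

View pics/s1.png

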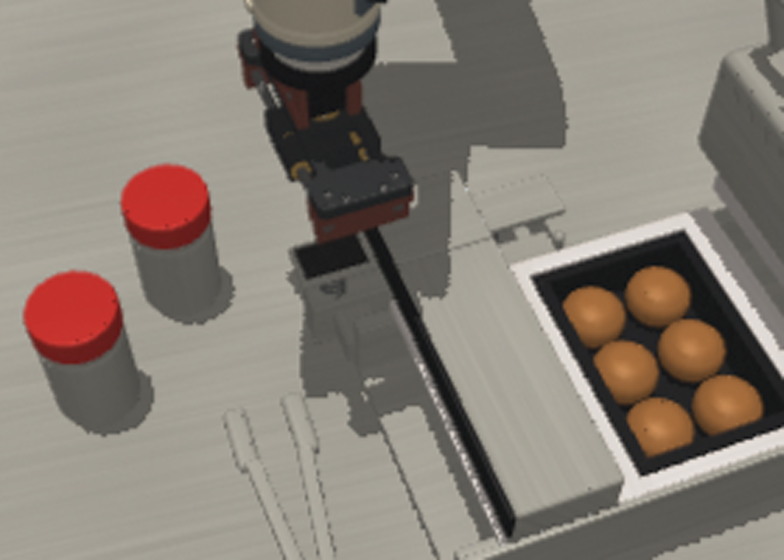

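The closed fingers, at (360,200) in the crop, stand above the tread at (330,258) and clear of the face and jars. I'll descend to the tread.

>>> apply_moves(increments=[{"gripper":0,"delta_pos":[0.9,0,0],"dr":[0,0,0]},{"gripper":0,"delta_pos":[0.9,0,0],"dr":[0,0,0]},{"gripper":0,"delta_pos":[0.9,0,0],"dr":[0,0,0]},{"gripper":0,"delta_pos":[0.7,0,0],"dr":[0,0,0]},{"gripper":0,"delta_pos":[0.3,0,0],"dr":[0,0,0]}])

```text
t: 3.9
ee_pos: [509.5, -116.8, 113.1]
orientation: [1.125, 1.261, -1.126]
ft_force: [-1.3, -0.5, 0.5]
width: 0.4
```

>>> apply_moves(increments=[{"gripper":0,"delta_pos":[0.1,0,0],"dr":[0,0,0]},{"gripper":0,"delta_pos":[0.1,0,0],"dr":[0,0,0]},{"gripper":0,"delta_pos":[0.1,0,0],"dr":[0,0,0]},{"gripper":0,"delta_pos":[0.1,0,0],"dr":[0,0,0]},{"gripper":0,"delta_pos":[0.1,0,0],"dr":[0,0,0]}])

```text
t: 4.32
ee_pos: [509.8, -116.9, 109.0]
orientation: [1.126, 1.26, -1.125]
ft_force: [-0.7, 0.3, 0.1]
width: 0.4
```

```bash
python3 - <<'E'
from h import *
st()
E
```

```text
t 4.32 tip sealer [  1.4 -33.1 101. ] F sealer [-0.7  0.4  0.1] w 0.4
```

>>> apply_moves(increments=[{"gripper":0,"delta_pos":[0.1,0,0],"dr":[0,0,0]},{"gripper":0,"delta_pos":[0.1,0,0],"dr":[0,0,0]},{"gripper":0,"delta_pos":[0.1,0,0],"dr":[0,0,0]},{"gripper":0,"delta_pos":[0.1,0,0],"dr":[0,0,0]},{"gripper":0,"delta_pos":[0.1,0,0],"dr":[0,0,0]}])

```text
t: 4.73
ee_pos: [509.6, -116.9, 103.6]
orientation: [1.126, 1.26, -1.126]
ft_force: [-0.3, 0.2, 0.1]
width: 0.5
```

>>> apply_moves(increments=[{"gripper":0,"delta_pos":[0.1,0,0],"dr":[0,0,0]},{"gripper":0,"delta_pos":[0.1,0,0],"dr":[0,0,0]},{"gripper":0,"delta_pos":[0.1,0,0],"dr":[0,0,0]},{"gripper":0,"delta_pos":[0.1,0,0],"dr":[0,0,0]},{"gripper":0,"delta_pos":[0,0,0],"dr":[0,0,0]}])

```text
t: 5.15
ee_pos: [509.6, -116.9, 99.7]
orientation: [1.126, 1.26, -1.126]
ft_force: [-1.2, 0.8, 4.3]
width: 0.6
```

>>> apply_moves(increments=[{"gripper":0,"delta_pos":[0.2,0,0],"dr":[0,0,0]},{"gripper":0,"delta_pos":[0.2,0,0],"dr":[0,0,0]},{"gripper":0,"delta_pos":[0.2,0,0],"dr":[0,0,0]},{"gripper":0,"delta_pos":[0.2,0,0],"dr":[0,0,0]},{"gripper":0,"delta_pos":[0.2,0,0],"dr":[0,0,0]}])

```text
t: 5.57
ee_pos: [509.7, -116.9, 89.8]
orientation: [1.126, 1.26, -1.125]
ft_force: [-1.9, 0.3, 8.1]
width: 0.3
```

>>> apply_moves(increments=[{"gripper":0,"delta_pos":[0.1,0,0],"dr":[0,0,0]},{"gripper":0,"delta_pos":[0.1,0,0],"dr":[0,0,0]},{"gripper":0,"delta_pos":[0.1,0,0],"dr":[0,0,0]},{"gripper":0,"delta_pos":[0.1,0,0],"dr":[0,0,0]},{"gripper":0,"delta_pos":[0.1,0,0],"dr":[0,0,0]}])

```text
t: 5.98
ee_pos: [509.7, -116.9, 85.0]
orientation: [1.126, 1.26, -1.125]
ft_force: [-2.6, 0.1, 9.0]
width: 0.4
```

```bash
python3 - <<'E'
from h import *
a=cam("scene"); w=cloud(a); q=(w-O)@RS
# tread/bar top outside fingers
m=(abs(q[...,0])<18)&(q[...,1]>-60)&(q[...,1]<-2)&(q[...,2]>55)&(q[...,2]<100)
print("bar z pts",m.sum(),np.percentile(q[m][:,2],[10,50,90]).round(1))
m=(q[...,1]>-70)&(q[...,1]<20)&(abs(q[...,0])<40)&(q[...,2]>100)&(q[...,2]<150)
for z in(105,115,125,135,145):
    k=m&(abs(q[...,2]-z)<5)&(q[...,1]<-4); print(z,k.sum(),q[k].min(0).round(),q[k].max(0).round()) if k.any() else 0
for _ in range(2): st()
cv2.imwrite("pics/s2.png",cv2.resize(a["img"][120:270,180:380,::-1],None,fx=3.5,fy=3.5,interpolation=cv2.INTER_CUBIC))
E
```

```text
bar z pts 81 [75.6 77.7 79.6]
135 2 [  7. -46. 134.] [ 14. -46. 138.]
t 6.03 tip sealer [  1.2 -33.1  76.9] F sealer [-2.5  0.8  9.7] w 0.4
t 6.03 tip sealer [  1.2 -33.1  76.9] F sealer [-2.5  0.8  9.7] w 0.4
```

View pics/s2.png

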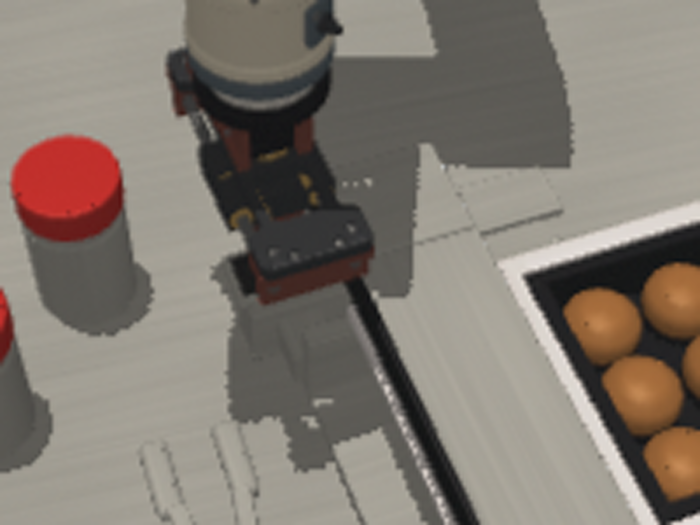

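The fingers are on the tread, with the bar about 17 mm down and force near 9 N. The finger block at (310,255) looks wide along the bar, so I'm checking its 3-D extent before pushing.

```bash
python3 - <<'E'
from h import *
for n in("scene","top"):
    a=cam(n); q=(cloud(a)-O)@RS
    if n=="scene":
        for v in range(168,212,4): print(v,[tuple(q[v,u].round().astype(int)) if np.isfinite(q[v,u,0]) else None for u in range(244,292,6)])
    else:
        m=(abs(q[...,0])<130)&(abs(q[...,1]+33)<130)&(q[...,2]>130)
        for z in range(130,330,20):
            k=m&(abs(q[...,2]-z)<10)
            if k.sum()>3: print(z,k.sum(),q[k].min(0).round(),q[k].max(0).round())
st()
E
```

```text
168 [(np.int64(-2), np.int64(-59), np.int64(181)), (np.int64(20), np.int64(-52), np.int64(202)), (np.int64(23), np.int64(-41), np.int64(201)), (np.int64(24), np.int64(-29), np.int64(197)), (np.int64(31), np.int64(-19), np.int64(201)), (np.int64(-23), np.int64(14), np.int64(129)), (np.int64(-20), np.int64(27), np.int64(126)), (np.int64(-14), np.int64(39), np.int64(129))]
172 [(np.int64(8), np.int64(-62), np.int64(181)), (np.int64(28), np.int64(-55), np.int64(200)), (np.int64(18), np.int64(-40), np.int64(182)), (np.int64(21), np.int64(-28), np.int64(181)), (np.int64(26), np.int64(-17), np.int64(182)), (np.int64(27), np.int64(-4), np.int64(177)), (np.int64(-8), np.int64(23), np.int64(129)), (np.int64(-1), np.int64(34), np.int64(132))]
176 [(np.int64(19), np.int64(-66), np.int64(182)), (np.int64(38), np.int64(-59), np.int64(201)), (np.int64(27), np.int64(-43), np.int64(182)), (np.int64(28), np.int64(-31), np.int64(177)), (np.int64(28), np.int64(-18), np.int64(173)), (np.int64(55), np.int64(-15), np.int64(201)), (np.int64(5), np.int64(17), np.int64(132)), (np.int64(8), np.int64(30), np.in
[... 2447 characters left out ...]
, np.int64(48)), (np.int64(14), np.int64(1), np.int64(48)), (np.int64(57), np.int64(-2), np.int64(105)), (np.int64(77), np.int64(4), np.int64(128))]
208 [(np.int64(-32), np.int64(-59), np.int64(1)), (np.int64(8), np.int64(-55), np.int64(52)), (np.int64(12), np.int64(-42), np.int64(51)), (np.int64(13), np.int64(-28), np.int64(45)), (np.int64(15), np.int64(-14), np.int64(41)), (np.int64(15), np.int64(1), np.int64(34)), (np.int64(53), np.int64(0), np.int64(84)), (np.int64(86), np.int64(0), np.int64(128))]
130 166 [-18.  15. 130.] [130.  85. 134.]
190 8 [ 88. -61. 197.] [ 91. -47. 199.]
210 12 [ 83. -63. 201.] [ 88. -49. 206.]
t 6.13 tip sealer [  1.2 -33.1  77. ] F sealer [-2.3  0.7  9.6] w 0.5
```

The wide block is the gripper body. Its underside is at z≈158, well above the 128 mm hood. The bar top reads about 77 mm, so it's pressed about 17 mm. I'll start the push at a slow pace.

>>> apply_moves(increments=[{"gripper":0,"delta_pos":[0.03,0,-0.3],"dr":[0,0,0]},{"gripper":0,"delta_pos":[0,0,-0.4],"dr":[0,0,0]},{"gripper":0,"delta_pos":[0,0,-0.4],"dr":[0,0,0]},{"gripper":0,"delta_pos":[0,0,-0.4],"dr":[0,0,0]},{"gripper":0,"delta_pos":[0,0,-0.3],"dr":[0,0,0]}])

```text
t: 6.55
ee_pos: [509.9, -100.3, 85.6]
orientation: [1.125, 1.255, -1.123]
ft_force: [1.2, -8.3, 8.7]
width: 0.5
```

>>> apply_moves(increments=[{"gripper":0,"delta_pos":[0,0,-0.2],"dr":[0,0,0]},{"gripper":0,"delta_pos":[0,0,-0.2],"dr":[0,0,0]},{"gripper":0,"delta_pos":[0,0,-0.2],"dr":[0,0,0]},{"gripper":0,"delta_pos":[0,0,-0.2],"dr":[0,0,0]},{"gripper":0,"delta_pos":[0,0,-0.2],"dr":[0,0,0]}])

```text
t: 6.97
ee_pos: [509.0, -90.8, 85.6]
orientation: [1.125, 1.254, -1.123]
ft_force: [0.9, -9.5, 8.2]
width: 0.1
```

```bash
python3 - <<'E'
from h import *
st()
E
```

```text
t 6.97 tip sealer [ 3.2 -7.1 77.6] F sealer [-0.  -9.5  8.2] w 0.1
```

>>> apply_moves(increments=[{"gripper":0,"delta_pos":[0.05,-0.05,-0.2],"dr":[0,0,0]},{"gripper":0,"delta_pos":[0.05,-0.05,-0.2],"dr":[0,0,0]},{"gripper":0,"delta_pos":[0,0,-0.2],"dr":[0,0,0]},{"gripper":0,"delta_pos":[0,0,-0.2],"dr":[0,0,0]},{"gripper":0,"delta_pos":[0,0,-0.2],"dr":[0,0,0]}])

```text
t: 7.38
ee_pos: [507.9, -81.1, 85.0]
orientation: [1.126, 1.253, -1.122]
ft_force: [2.1, -11.2, 10.2]
width: 0.5
```

```bash
python3 - <<'E'
from h import *
st()
a=cam("scene"); q=(cloud(a)-O)@RS
m=(abs(q[...,2]-128)<5)&(q[...,0]>100)&(q[...,0]<250)&(q[...,1]>-40)&(q[...,1]<240)
print("hood y",np.percentile(q[m][:,1],[1,99]).round(1))
m=(abs(q[...,0])<19)&(q[...,1]>-60)&(q[...,1]<-30)&(q[...,2]>60)&(q[...,2]<100); print(m.sum(),np.median(q[m][:,2]))
E
```

```text
t 7.38 tip sealer [ 3.   2.7 77. ] F sealer [  0.9 -11.4  10.2] w 0.5
hood y [11.6 94.5]
194 77.27544001114236
```

The hood's front is about 12 mm in and the bar is still down at 77 mm. The drawer is following, so I'll keep going.

>>> apply_moves(increments=[{"gripper":0,"delta_pos":[0,-0.02,-0.25],"dr":[0,0,0]},{"gripper":0,"delta_pos":[0,-0.02,-0.3],"dr":[0,0,0]},{"gripper":0,"delta_pos":[0,-0.02,-0.3],"dr":[0,0,0]},{"gripper":0,"delta_pos":[0,-0.02,-0.3],"dr":[0,0,0]},{"gripper":0,"delta_pos":[0,-0.02,-0.3],"dr":[0,0,0]}])

```text
t: 7.85
ee_pos: [505.6, -66.7, 85.0]
orientation: [1.127, 1.252, -1.121]
ft_force: [4.0, -9.6, 9.2]
width: 0.4
```

>>> apply_moves(increments=[{"gripper":0,"delta_pos":[0,0,-0.3],"dr":[0,0,0]},{"gripper":0,"delta_pos":[0,0,-0.3],"dr":[0,0,0]},{"gripper":0,"delta_pos":[0,0,-0.3],"dr":[0,0,0]},{"gripper":0,"delta_pos":[0,0,-0.3],"dr":[0,0,0]},{"gripper":0,"delta_pos":[0,0,-0.3],"dr":[0,0,0]}])

```text
t: 8.27
ee_pos: [503.8, -51.7, 84.9]
orientation: [1.126, 1.253, -1.121]
ft_force: [4.2, -10.4, 9.3]
width: 0.1
```

>>> apply_moves(increments=[{"gripper":0,"delta_pos":[0,0,-0.3],"dr":[0,0,0]},{"gripper":0,"delta_pos":[0,0,-0.3],"dr":[0,0,0]},{"gripper":0,"delta_pos":[0,0,-0.3],"dr":[0,0,0]},{"gripper":0,"delta_pos":[0,0,-0.3],"dr":[0,0,0]},{"gripper":0,"delta_pos":[0,0,-0.3],"dr":[0,0,0]}])

```text
t: 8.68
ee_pos: [502.0, -36.6, 84.9]
orientation: [1.127, 1.253, -1.121]
ft_force: [4.1, -9.7, 9.9]
width: 0.4
```

```bash
python3 - <<'E'
from h import *
st()
a=cam("scene"); q=(cloud(a)-O)@RS
m=(abs(q[...,2]-128)<5)&(q[...,0]>100)&(q[...,0]<250)&(q[...,1]>-40)&(q[...,1]<240)
print("hood y",np.percentile(q[m][:,1],[1,99]).round(1))
m=(abs(q[...,0])<19)&(q[...,1]>-60)&(q[...,1]<-5)&(q[...,2]>60)&(q[...,2]<100); print(m.sum(),np.median(q[m][:,2]))
cv2.imwrite("pics/s3.png",cv2.resize(a["img"][100:310,140:420,::-1],None,fx=2.8,fy=2.8,interpolation=cv2.INTER_CUBIC))
E
```

```text
t 8.68 tip sealer [ 1.6 47.5 76.9] F sealer [  3.2 -10.    9.9] w 0.4
hood y [ 56.4 139.6]
350 77.32419441092193
```

View pics/s3.png

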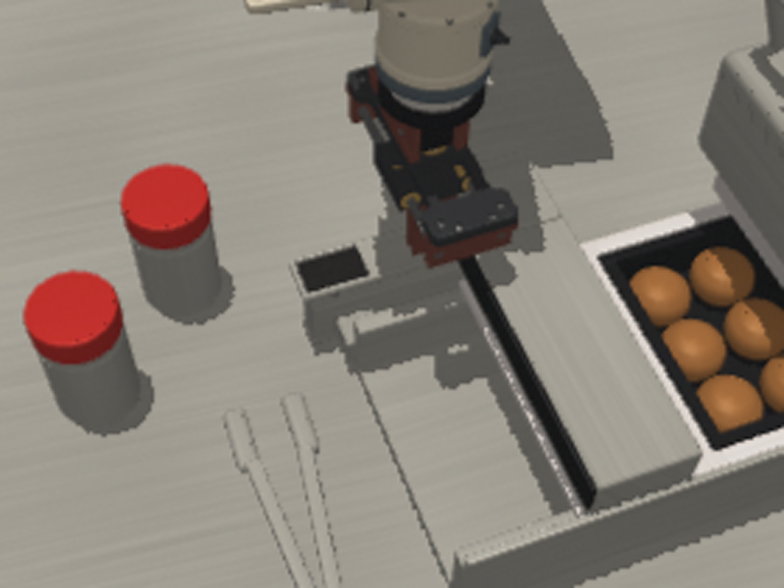

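The drawer is about 57 mm in with the tray riding along. The bar is still down, and the jars and tongs haven't moved.

>>> apply_moves(increments=[{"gripper":0,"delta_pos":[0,0,-0.25],"dr":[0,0,0]},{"gripper":0,"delta_pos":[0,0,-0.3],"dr":[0,0,0]},{"gripper":0,"delta_pos":[0,0,-0.3],"dr":[0,0,0]},{"gripper":0,"delta_pos":[0,0,-0.3],"dr":[0,0,0]},{"gripper":0,"delta_pos":[0,0,-0.3],"dr":[0,0,0]}])

```text
t: 9.15
ee_pos: [500.3, -22.2, 84.8]
orientation: [1.127, 1.253, -1.121]
ft_force: [4.6, -10.6, 10.0]
width: 0.1
```

>>> apply_moves(increments=[{"gripper":0,"delta_pos":[0,0,-0.3],"dr":[0,0,0]},{"gripper":0,"delta_pos":[0,0,-0.3],"dr":[0,0,0]},{"gripper":0,"delta_pos":[0,0,-0.3],"dr":[0,0,0]},{"gripper":0,"delta_pos":[0,0,-0.3],"dr":[0,0,0]},{"gripper":0,"delta_pos":[0,0,-0.3],"dr":[0,0,0]}])

```text
t: 9.57
ee_pos: [498.5, -7.1, 84.8]
orientation: [1.127, 1.254, -1.121]
ft_force: [3.6, -10.3, 10.6]
width: 0.4
```

>>> apply_moves(increments=[{"gripper":0,"delta_pos":[0,0,-0.3],"dr":[0,0,0]},{"gripper":0,"delta_pos":[0,0,-0.3],"dr":[0,0,0]},{"gripper":0,"delta_pos":[0,0,-0.3],"dr":[0,0,0]},{"gripper":0,"delta_pos":[0,0,-0.3],"dr":[0,0,0]},{"gripper":0,"delta_pos":[0,0,-0.3],"dr":[0,0,0]}])

```text
t: 9.98
ee_pos: [496.7, 7.9, 84.7]
orientation: [1.127, 1.254, -1.121]
ft_force: [3.3, -9.1, 10.1]
width: 0.4
```

>>> apply_moves(increments=[{"gripper":0,"delta_pos":[0,0,-0.3],"dr":[0,0,0]},{"gripper":0,"delta_pos":[0,0,-0.3],"dr":[0,0,0]},{"gripper":0,"delta_pos":[0,0,-0.3],"dr":[0,0,0]},{"gripper":0,"delta_pos":[0,0,-0.3],"dr":[0,0,0]},{"gripper":0,"delta_pos":[0,0,-0.3],"dr":[0,0,0]}])

```text
t: 10.4
ee_pos: [494.9, 22.9, 84.7]
orientation: [1.127, 1.254, -1.121]
ft_force: [3.9, -9.6, 10.0]
width: 0.4
```

>>> apply_moves(increments=[{"gripper":0,"delta_pos":[0,0,-0.3],"dr":[0,0,0]},{"gripper":0,"delta_pos":[0,0,-0.3],"dr":[0,0,0]},{"gripper":0,"delta_pos":[0,0,-0.3],"dr":[0,0,0]},{"gripper":0,"delta_pos":[0,0,-0.3],"dr":[0,0,0]},{"gripper":0,"delta_pos":[0,0,-0.2],"dr":[0,0,0]}])

```text
t: 10.82
ee_pos: [493.1, 36.9, 84.6]
orientation: [1.127, 1.255, -1.121]
ft_force: [2.4, -9.8, 10.3]
width: 0.1
```

```bash
python3 - <<'E'
from h import *
st()
a=cam("scene"); q=(cloud(a)-O)@RS
m=(abs(q[...,2]-128)<5)&(q[...,0]>100)&(q[...,0]<250)&(q[...,1]>-40)&(q[...,1]<240)
print("hood y",np.percentile(q[m][:,1],[1,99]).round(1))
m=(abs(q[...,0])<19)&(q[...,1]>-60)&(q[...,1]<80)&(q[...,2]>60)&(q[...,2]<100); print(m.sum(),np.median(q[m][:,2]))
E
```

```text
t 10.82 tip sealer [1.000e-01 1.216e+02 7.660e+01] F sealer [  1.5 -10.   10.3] w 0.1
hood y [130.1 213.6]
876 76.97395250705563
```

>>> apply_moves(increments=[{"gripper":0,"delta_pos":[0,0,-0.15],"dr":[0,0,0]},{"gripper":0,"delta_pos":[0,0,-0.15],"dr":[0,0,0]},{"gripper":0,"delta_pos":[0,0,-0.15],"dr":[0,0,0]},{"gripper":0,"delta_pos":[0,0,-0.15],"dr":[0,0,0]},{"gripper":0,"delta_pos":[0,0,-0.15],"dr":[0,0,0]}])

```text
t: 11.28
ee_pos: [492.2, 44.3, 84.6]
orientation: [1.127, 1.255, -1.122]
ft_force: [3.5, -10.0, 8.8]
width: 0.3
```

>>> apply_moves(increments=[{"gripper":0,"delta_pos":[0,0,-0.15],"dr":[0,0,0]},{"gripper":0,"delta_pos":[0,0,-0.15],"dr":[0,0,0]},{"gripper":0,"delta_pos":[0,0,-0.15],"dr":[0,0,0]},{"gripper":0,"delta_pos":[0,0,-0.1],"dr":[0,0,0]},{"gripper":0,"delta_pos":[0,0,-0.1],"dr":[0,0,0]}])

```text
t: 11.7
ee_pos: [491.4, 50.8, 84.6]
orientation: [1.127, 1.255, -1.122]
ft_force: [3.4, -9.8, 9.4]
width: 0.4
```

>>> apply_moves(increments=[{"gripper":0,"delta_pos":[0,0,-0.1],"dr":[0,0,0]},{"gripper":0,"delta_pos":[0,0,-0.1],"dr":[0,0,0]},{"gripper":0,"delta_pos":[0,0,-0.1],"dr":[0,0,0]},{"gripper":0,"delta_pos":[0,0,0],"dr":[0,0,0]},{"gripper":0,"delta_pos":[0,0,0],"dr":[0,0,0]}])

```text
t: 12.12
ee_pos: [491.0, 53.9, 84.6]
orientation: [1.127, 1.255, -1.122]
ft_force: [2.6, -8.0, 10.6]
width: 0.2
```

```bash
python3 - <<'E'
from h import *
st()
a=cam("scene"); q=(cloud(a)-O)@RS
m=(abs(q[...,2]-128)<5)&(q[...,0]>100)&(q[...,0]<250)&(q[...,1]>-40)&(q[...,1]<250)
print("hood y",np.percentile(q[m][:,1],[1,99]).round(1))
E
```

```text
t 12.12 tip sealer [ -0.4 138.7  76.6] F sealer [ 1.8 -8.2 10.6] w 0.2
hood y [147.2 230.7]
```

>>> apply_moves(increments=[{"gripper":0,"delta_pos":[0,0,-0.05],"dr":[0,0,0]},{"gripper":0,"delta_pos":[0,0,-0.05],"dr":[0,0,0]},{"gripper":0,"delta_pos":[0,0,-0.05],"dr":[0,0,0]},{"gripper":0,"delta_pos":[0,0,0],"dr":[0,0,0]},{"gripper":0,"delta_pos":[0,0,0],"dr":[0,0,0]}])

```text
t: 12.58
ee_pos: [491.0, 54.2, 84.6]
orientation: [1.126, 1.254, -1.122]
ft_force: [4.3, -17.9, 10.1]
width: 0.3
```

>>> apply_moves(increments=[{"gripper":0,"delta_pos":[0,0,-0.05],"dr":[0,0,0]},{"gripper":0,"delta_pos":[0,0,-0.03],"dr":[0,0,0]},{"gripper":0,"delta_pos":[0,0,0],"dr":[0,0,0]},{"gripper":0,"delta_pos":[0,0,0],"dr":[0,0,0]},{"gripper":0,"delta_pos":[0,0,0],"dr":[0,0,0]}])

```text
t: 13.0
ee_pos: [491.0, 54.3, 84.6]
orientation: [1.125, 1.254, -1.122]
ft_force: [4.2, -23.9, 10.3]
width: 0.5
```

The force rises with no advance, so the drawer is at its stop. I'll come back off the face, then up.

>>> apply_moves(increments=[{"gripper":0,"delta_pos":[0,0,0.2],"dr":[0,0,0]},{"gripper":0,"delta_pos":[0,0,0.2],"dr":[0,0,0]},{"gripper":0,"delta_pos":[0,0,0.2],"dr":[0,0,0]},{"gripper":0,"delta_pos":[0,0,0.2],"dr":[0,0,0]},{"gripper":0,"delta_pos":[0,0,0.2],"dr":[0,0,0]}])

```text
t: 13.42
ee_pos: [490.6, 48.1, 84.2]
orientation: [1.129, 1.259, -1.123]
ft_force: [-0.8, 7.1, 9.6]
width: 0.2
```

>>> apply_moves(increments=[{"gripper":0,"delta_pos":[-0.3,0,0],"dr":[0,0,0]},{"gripper":0,"delta_pos":[-0.5,0,0],"dr":[0,0,0]},{"gripper":0,"delta_pos":[-0.5,0,0],"dr":[0,0,0]},{"gripper":0,"delta_pos":[-0.5,0,0],"dr":[0,0,0]},{"gripper":0,"delta_pos":[-0.5,0,0],"dr":[0,0,0]}])

```text
t: 13.83
ee_pos: [489.2, 47.2, 106.6]
orientation: [1.126, 1.26, -1.125]
ft_force: [0.3, -0.3, 0.1]
width: 0.3
```

>>> apply_moves(increments=[{"gripper":0,"delta_pos":[-1.2,0,0.8],"dr":[0,0,0]},{"gripper":0,"delta_pos":[-1.5,0,1.0],"dr":[0,0,0]},{"gripper":0,"delta_pos":[-1.5,0,1.0],"dr":[0,0,0]},{"gripper":0,"delta_pos":[-1.5,0,1.0],"dr":[0,0,0]},{"gripper":0,"delta_pos":[-1.5,0,1.0],"dr":[0,0,0]}])

```text
t: 14.25
ee_pos: [493.6, -1.2, 178.6]
orientation: [1.125, 1.262, -1.127]
ft_force: [0.2, 0.1, -0.4]
width: 0.4
```

```bash
python3 - <<'E'
from h import *
st()
a=cam("scene"); q=(cloud(a)-O)@RS; im=a["img"].astype(int)
m=(abs(q[...,2]-128)<5)&(q[...,0]>100)&(q[...,0]<250)&(q[...,1]>-40)&(q[...,1]<250)
print("hood y",np.percentile(q[m][:,1],[1,99]).round(1))
m=(abs(q[...,0])<15)&(q[...,1]>-55)&(q[...,1]<80)&(q[...,2]>60)&(q[...,2]<110); print("bar",m.sum(),np.percentile(q[m][:,2],[10,50,90]))
w=cloud(a); m=((im[...,0]>120)&(im[...,1]<50)&(w[...,2]>112)&(w[...,2]<128)).astype(np.uint8)
nn,l,s,c=cv2.connectedComponentsWithStats(m)
for i in range(1,nn):
    if s[i,4]>60: print("jar",c[i].round(1),np.round(cv2.minEnclosingCircle(w[l==i][:,:2].astype(np.float32))[0],1))
cv2.imwrite("pics/s4.png",cv2.resize(a["img"][80:350,140:500,::-1],None,fx=2.2,fy=2.2,interpolation=cv2.INTER_CUBIC))
E
```

```text
t 14.25 tip sealer [ -3.3  83.7 170.6] F sealer [ 0.2  0.1 -0.4] w 0.4
hood y [147.4 230.3]
bar 663 [92.80607572 94.75896594 96.37083952]
jar [549.9  53.1] [256.5 792.4]
jar [528.7  59.1] [261.9 722.5]
jar [549.5  74.1] [336.4 732.5]
jar [198.5 170.7] [ 438.8 -233.4]
jar [165.  209.5] [ 528.8 -316.1]
```

View pics/s4.png

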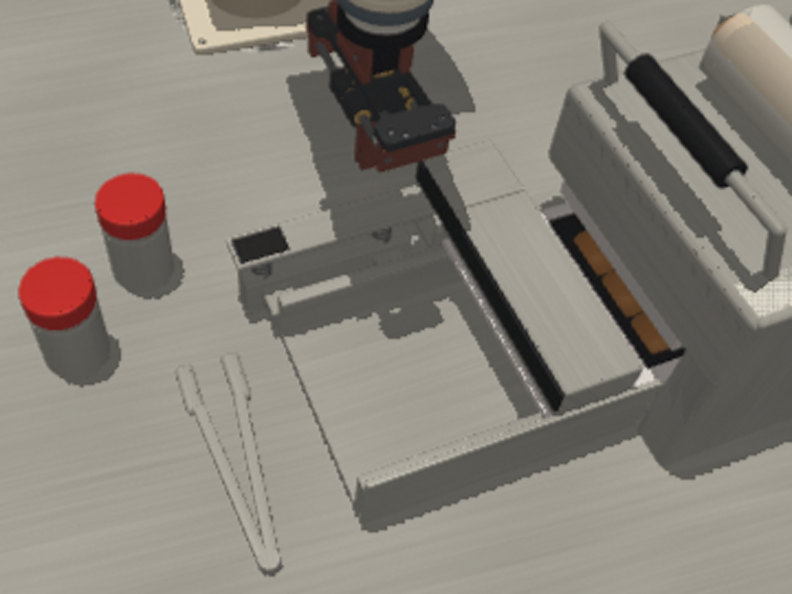

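The bar is fully up at z≈94.8 and the drawer is fully in and locked. The jars and tongs are where they were, and the gripper is clear at (400,140). I'll let the arm settle, then hand in.

>>> apply_moves(increments=[{"gripper":0,"delta_pos":[-0.6,0,0],"dr":[0,0,0]},{"gripper":0,"delta_pos":[-0.3,0,0],"dr":[0,0,0]},{"gripper":0,"delta_pos":[0,0,0],"dr":[0,0,0]},{"gripper":0,"delta_pos":[0,0,0],"dr":[0,0,0]},{"gripper":0,"delta_pos":[0,0,0],"dr":[0,0,0]}])

```text
t: 14.72
ee_pos: [493.8, -0.1, 186.6]
orientation: [1.125, 1.262, -1.126]
ft_force: [-0.3, -0.4, -0.2]
width: 0.3
```

```bash
python3 -c "
from h import *
st(); print(ctrl.close_job())"
```

```text
t 14.72 tip sealer [ -3.   84.7 178.6] F sealer [-0.4 -0.3 -0.2] w 0.3
the job is handed in; nothing more can be done
None
```

The drawer is in and locked, and the job was handed in at 14.7 s. I pressed the bar about 17 mm with the closed fingertips and pushed the drawer in at no more than about 36 mm/s. At the end stop the force rose to about 24 N with no further advance. I then backed off the face and lifted clear.

**Last checks**
- **Bar:** its top is back at about 94.8 mm, the height when fully up, so the pin has risen behind the strip.
- **Drawer:** the camera puts the hood's front at 147 mm. That is 3 mm short of the nominal 150, but the same measure read 1–3 mm short of the fingertip position throughout the push, and the end stop and the released bar both say it is fully in.
- **Jars, tongs and tray:** the jars are within about 1 mm of their first positions, and the tongs look unmoved by eye. The tray rode along untouched.
- **Arm:** clear of everything, with about zero force on the tool.

No check failed.

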